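Loosen the knurled clamp ring by two full turns

TASK

Loosen the black knurled ring of the dish clamp by two full turns anticlockwise (seen from above), rolling it round with a fingertip against its rim in as many strokes as you need, and finish with the ring's white dot in line with the red pointer, near which it starts. Do not grip the ring or put the fingers on both sides of it: push from one side only. Leave the petri dish under the clamp and the loose things round about where they are, and finish clear of everything.

Things in the scene. Friction and masses are not known exactly. Their poses are not given: they have to be found in the camera images.
- clamp_ring (a joint): Turn of the black knurled ring, rad, growing anticlockwise from above (loosening): 0 tight with the white dot at the red pointer, 6.283 after one turn, 12.566 after two; starts within 0.5 of 0. Light even friction (0.035 N m, about 1.2 N at the rim); stays where it is left; stops at -0.9 and 19.5. The ring, and the clamp bar with it, climbs 3 mm a turn.
- ring_center (a point): Centre of the ring, on its upright axis at half height, 56 mm above the bench at the start. Ring 60 mm across over 24 upright ribs, 24 mm high. White dot (9 mm) on its top 21.5 mm from the axis, on this frame's -x side (it turns with the ring). Stud rises to 84 mm above the bench. 15 mm below this point: top of a grey collar plate 76 mm across; all else near is lower.
- pointer_tip (a point): Red pointer, 12x6 mm, on the grey collar plate just outside the ring's rim, 36 mm from the ring's axis; it does not turn with the ring. From the ring's centre it points along -x of the clamp base.
- clamp_base: Aluminium base plate of the dish clamp, 100 (x) x 200 (y) x 12 mm, fixed to the bench; origin on the bench under the stud and ring, z up. The plate reaches from y = -150 to +50 mm. A grey bar runs from the ring to -y over the dish at y = -92 mm. It stands at any yaw within about 0.4.
- dish: Petri dish, 67 mm across, 16 mm high, loose on the base plate under the clamp bar's black cross foot; origin at the centre of its underside. Not to be disturbed.
- beaker_100: glass beaker, about 55 mm across, 70 mm high, loose bystander on the bench; origin at the centre of its underside. To be left alone.
- dropper_2: white dropper bottle with red teat, 36 mm across, 97 mm high, loose bystander on the bench; origin at the centre of its underside. To be left alone.
- rubber_block: pale eraser block, 26x62x21 mm, loose bystander on the bench; origin at the centre of its underside. To be left alone.
- marker_pen: marker pen lying flat, 17x140x16 mm, loose bystander on the bench; origin at the centre of its underside. To be left alone.
Things that resemble listed ones, but are neither listed nor needed, are in the scene too. There is more than one size of the clamp_base; the job needs the larger.

How it is judged:
By the outcome, as a careful person would: the job done as asked, in the order asked, and still so for the second after the job is handed in, with the robot touching nothing.
It also fails if it takes over 67 s, if anything falls off the work surface, if the arm or the gripper's body presses on something with over 40 N, if the wrist force passes 120 N, or if a joint passes its speed limit or range.

ROBOT

A 6-joint arm with a two-finger parallel gripper is mounted at the origin on a cart in front of the work surface, level with it; the furniture and walls round the work are solid. World frame = base frame: x ahead of the robot, y to its left, z up, the work surface at z = 0. Lengths are in mm, angles in rad, forces in N, time in s.
With the tool pointing down it reaches from about 275 to 750 mm from the base axis. Payload 10.2 kg.
Tool frame: the origin (TCP) lies where the fingers leave the gripper's body, on its centre line; the fingertips stand 73 mm ahead of it and the grasp point (between the pads) lies 54 mm ahead of it; z points along the fingers, y is the line along which they close (so a half turn about z gives the same grasp; the last joint's range is limited). The gripper opens to 85 mm and grips with 20 to 120 N. Pads are 22 mm wide; open, the fingers measure 114 mm over their backs; the gripper's body (76 mm by 85 mm) begins 54 mm behind the grasp point. The pads swing forward as they close: fully open they stand 13 mm farther back than shut.
Start: joints at [-1.437, 0.313, 1.498, -0, 1.331, -0.223], TCP at [183.358, -491.947, 303.894] pointing down, gripper open.
Joint ranges: [-2.94, 2.94], [-0.97, 2.17], [0.19, 2.56], [-1.23, 4.37], [0.02, 3.11], [-2.88, 2.88]. Speed limits (rad/s): [2.39, 2.39, 3.01, 3.14, 3.14, 3.14].

INTERFACE

Orientations are given as a unit quaternion [w, x, y, z].
In Python, from rig import ctrl gives the robot as it stands.
- The arm moves only by the shell command python3 -m creep 'ROWS' [OPENING] [FORCE]. ROWS is JSON, a list that holds one entry, the list of rows, each a list of 6 numbers: the shift along the world's x, y, z in units of 25 mm (1.0 is 25 mm), then the turn, a rotation vector about the world's x, y, z in units of 5 degrees (1.0 is 5 degrees). In form: [[[x, y, z, ax, ay, az], ...]]. A call has 1 to 20 rows; each row is the pose to reach, as a shift and turn from the pose commanded when the call began; what a row does not reach only later rows make up. A row lasts 1/12 s, in which the tool goes at most 41.7 mm and 7.16 degrees, less where a joint would pass 70% of its speed; a pose out of reach is approached as far as the arm can. A call with a gripper value outside its range is refused whole. OPENING is the finger opening in mm, from 0 to 85.4, set as the call begins (- or left out, the last holds). The fingers move at their own pace and stop on an object; FORCE is the grip in N (left out, the last holds). Time passes only in rows, so rows that repeat a pose let the fingers close. It gives the time, the measured TCP pose, the force, the opening and the grip force at its end, in the units of the state.
- ctrl.sense(): the state, without advancing time (a new reading comes with each control period).
- ctrl.capture(name): name is "side" or "top" or "wrist"; returns a dict with "image" (480x640x3 uint8, red, green, blue), "fx", "fy", "cx", "cy" (pixels), "k1" (the pictures are not rectified: a ray, as slopes to the right and down, at radius r is drawn at 1 + k1 r^2 times it, then the intrinsics apply), "R" (3x3) and "t" (3): a world point X has camera coordinates R X + t. Camera axes: x right, y down, z forward; pixel columns grow to the right and rows downward; lengths in mm; the calibration is good to about 2 mm. A picture is of the moment at which its call begins. There is no depth.
- ctrl.finish_job(): hands the job in; it is judged then, once.
The state is a dict: "time_s": time; "joints": joint angles; "dq": joint speeds; "tau": joint torques, N m; "eef_pos": TCP position; "ee_rot": TCP orientation; "force": force on the tool from outside, world axes, zero at the start; "wrist_torque": the same for the moment, N m; "grip_width": opening from 0.0 (shut) to 1.0 (fully open); "grip_force": force on a finger pad.
Only numpy, scipy, OpenCV 4.12 (cv2) and the standard library are available. Lean on these libraries where they do the work, as an engineer would, in place of code of your own. Each camera call takes 0.05 s, during which the arm holds its last target. There are 200 camera calls.

## Working session

There is one attempt and no reset: what is moved stays moved. The work goes in short steps, Python scripts to look and compute and a shell command to move; the robot and the scene stay as the last step left them, time stands still between calls to the robot, and variables do not carry over. Pictures are saved under pics/ and viewed, at most 10 in all, crops included, and the job is handed in when it is done.

```bash
ls; mkdir -p pics; cat > h.py <<'E'
import numpy as np,cv2
from rig import ctrl
def ray(c,u,v):
    K=np.array([[c["fx"],0,c["cx"]],[0,c["fy"],c["cy"]],[0,0,1]],float)
    p=cv2.undistortPoints(np.array([[[u,v]]],float),K,np.array([c["k1"],0,0,0,0.]))[0,0]
    R=np.array(c["R"]);t=np.array(c["t"])
    return -R.T@t, R.T@np.array([p[0],p[1],1.])
def onz(c,u,v,z):
    o,d=ray(c,u,v); return o+d*(z-o[2])/d[2]
def proj(c,X):
    q=np.array(c["R"])@np.array(X,float)+np.array(c["t"]);a=q[:2]/q[2];a=a*(1+c["k1"]*(a@a))
    return np.array([a[0]*c["fx"]+c["cx"],a[1]*c["fy"]+c["cy"]])
E
python3 - <<'E'
from h import *
a=ctrl.capture("top");b=ctrl.capture("side")
import pickle;pickle.dump((a,b),open("c0.pkl","wb"))
cv2.imwrite("pics/top0.png",a["image"][:,:,::-1]);cv2.imwrite("pics/side0.png",b["image"][:,:,::-1])
s=ctrl.sense();print({k:s[k] for k in("time_s","eef_pos","ee_rot","force","grip_width")})
for c in(a,b):print(c["fx"],c["k1"],-np.array(c["R"]).T@np.array(c["t"]))
E
```

```text
pics
{'time_s': 0.1, 'eef_pos': array([ 183.34181231, -491.7861558 ,  303.3934501 ]), 'ee_rot': array([-5.95831982e-04,  9.84127727e-01,  1.77460591e-01,  1.97651621e-05]), 'force': array([0.86758596, 0.0316206 , 0.74607394]), 'grip_width': 1.001142963151875}
528.2814126759843 -0.053772789463443285 [ 387.70882899   34.83204508 1209.61468982]
465.6524609631004 -0.0816130745530893 [ 459.9893684  1112.77205849  579.29091217]
```

View pics/top0.png

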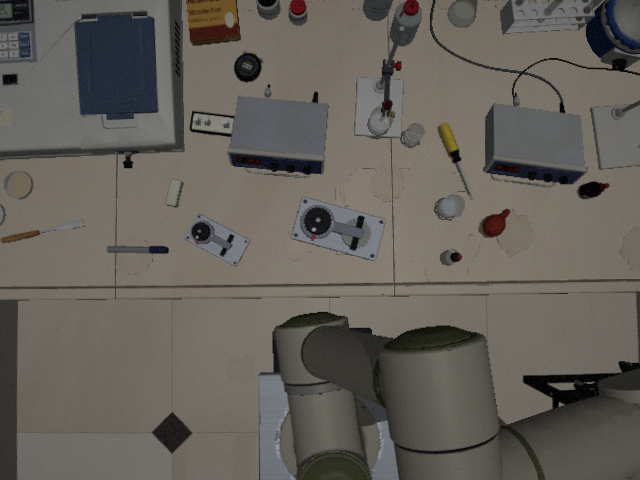

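View pics/side0.png

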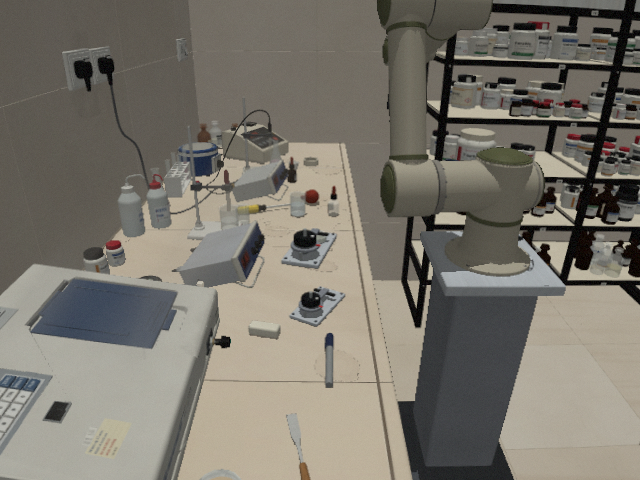

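The top view shows these candidates:
- Large clamp, ring at (317,220), with its red pointer at about (313,237).
- Small clamp, ring at (202,231).
- Black round timer at (248,67).

I choose the large clamp at (317,220). I'll check it with a close crop and measure it.

```bash
python3 - <<'E'
from h import *
import pickle
a,b=pickle.load(open("c0.pkl","rb"))
im=a["image"];x0,y0=280,185
cr=cv2.resize(im[y0:y0+85,x0:x0+115],None,fx=6,fy=6,interpolation=cv2.INTER_CUBIC)
cv2.imwrite("pics/crop0.png",cr[:,:,::-1])
I=im.astype(int);sub=np.zeros(im.shape[:2],bool);sub[y0:y0+85,x0:x0+115]=1
red=(I[...,0]>120)&(I[...,1]<80)&(I[...,2]<80)&sub
v,u=np.nonzero(red);print("red",len(u),u.mean(),v.mean(),onz(a,u.mean(),v.mean(),44))
dark=((I.max(2)<70)&sub).astype(np.uint8)
cs,_=cv2.findContours(dark,cv2.RETR_EXTERNAL,cv2.CHAIN_APPROX_NONE)
for c in sorted(cs,key=cv2.contourArea)[-3:]:
    (x,y),r=cv2.minEnclosingCircle(c);print("dark",x,y,r,cv2.contourArea(c),onz(a,x,y,62))
pl=((I.min(2)>140)&(abs(I[...,2]-I[...,0])<40)&sub).astype(np.uint8)
pl=(I[...,2]>I[...,0]-5)&(I.min(2)>110)&sub
pl=cv2.morphologyEx(pl.astype(np.uint8),cv2.MORPH_CLOSE,np.ones((3,3)))
cs,_=cv2.findContours(pl,cv2.RETR_EXTERNAL,cv2.CHAIN_APPROX_NONE)
c=max(cs,key=cv2.contourArea);q=cv2.boxPoints(cv2.minAreaRect(c));P=np.array([onz(a,*p,12) for p in q])
print("plate",P.round(1),[np.linalg.norm(P[i]-P[i-1]).round(1) for i in range(4)])
# side view red of big clamp ring
I=b["image"].astype(int)
dark=(I.max(2)<60)&(np.indices(I.shape[:2])[0]>225)&(np.indices(I.shape[:2])[0]<255)&(np.indices(I.shape[:2])[1]>285)&(np.indices(I.shape[:2])[1]<322)
v,u=np.nonzero(dark);print("side dark",u.min(),u.max(),v.min(),v.max())
cv2.imwrite("pics/crops.png",cv2.resize(b["image"][215:275,270:350],None,fx=7,fy=7,interpolation=cv2.INTER_CUBIC)[:,:,::-1])
E
```

```text
red 7 313.0 236.57142857142858 [457.11729398  29.98953565  44.        ]
dark 359.6311340332031 221.84426879882812 6.306208610534668 62.5 [487.06790037 -72.06956088  62.        ]
dark 353.8763427734375 242.68280029296875 6.9413161277771 68.0 [441.69859971 -58.73362261  62.        ]
dark 317.0 221.0 14.31792163848877 551.5 [489.95691046  20.94567065  62.        ]
plate [[ 457.1   79.9   12. ]
 [ 550.6   53.9   12. ]
 [ 497.1 -135.5   12. ]
 [ 404.  -108.5   12. ]] [np.float64(195.7), np.float64(97.0), np.float64(196.8), np.float64(96.9)]
side dark 294 321 231 253
```

View pics/crop0.png

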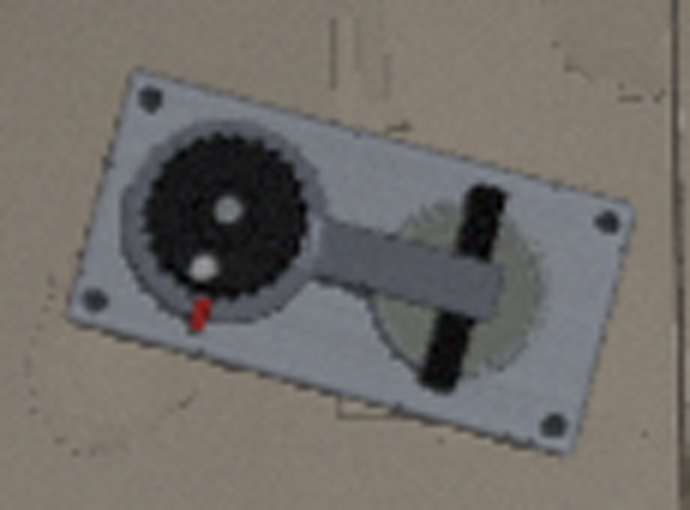

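The crop shows the large clamp (200 mm plate). Its ring centre is at about (317.7,220.8), the white dot at (314,229), the red pointer at (313,236.6), and the bar and dish lie to the right. The plan is to hold the shut fingers' back face against the rim and sweep it in arcs on the tool's own axis. That takes three strokes of about 240°, φ 60→300, with the tool turning along. First I move to a high standoff at φ=60°.

```bash
cat >> h.py <<'E'
C=np.array([490.5,20.8]); P0=180-15.8
def dot(c,z):
    # white dot on the ring top: bright blob 14..28 mm from the axis
    I=c["image"].astype(int).min(2); best=[]
    for v in range(200,242):
        for u in range(296,342):
            p=onz(c,u,v,z)[:2]-C; r=np.hypot(*p)
            if 14<r<28 and I[v,u]>110: best.append((u,v,*p))
    b=np.array(best)
    if len(b)==0: return None
    m=np.median(b,0); b=b[np.hypot(b[:,0]-m[0],b[:,1]-m[1])<5]; p=b[:,2:].mean(0)
    return len(b),b[:,:2].mean(0).round(1),np.hypot(*p).round(1),((np.degrees(np.arctan2(p[1],p[0]))-P0+180)%360-180).round(1)
def st():
    s=ctrl.sense();w,x,y,z=s["ee_rot"];e=s["eef_pos"];d=e[:2]-C
    xy=np.degrees(np.arctan2(2*(x*y+w*z),1-2*(y*y+z*z)))
    print("t",round(s["time_s"],2),"eef",e.round(1),"xyaw",round(xy,1),"r",np.hypot(*d).round(1),"phi",(np.degrees(np.arctan2(d[1],d[0]))%360).round(1),"F",np.round(s["force"],1),"q",np.round(s["joints"],2))
E
python3 - <<'E'
from h import *
import pickle
a,b=pickle.load(open("c0.pkl","rb"))
print(dot(a,68)); st()
E
python3 -m creep '[[[4,6.7,-1,0,0,-3],[13.5,22.6,-4,0,0,-10.1],[13.5,22.6,-4,0,0,-10.1],[13.5,22.6,-4,0,0,-10.1],[13.5,22.6,-4,0,0,-10.1],[13.5,22.6,-4,0,0,-10.1],[13.5,22.6,-4,0,0,-10.1],[13.5,22.6,-4,0,0,-10.1],[13.5,22.6,-4,0,0,-10.1],[13.5,22.6,-4,0,0,-10.1],[13.5,22.6,-4,0,0,-10.1],[13.5,22.6,-4,0,0,-10.1],[13.5,22.6,-4,0,0,-10.1],[13.5,22.6,-4,0,0,-10.1],[13.5,22.6,-4,0,0,-10.1],[13.5,22.6,-4,0,0,-10.1],[13.5,22.6,-4,0,0,-10.1],[13.5,22.6,-4,0,0,-10.1],[13.5,22.6,-4,0,0,-10.1],[13.5,22.6,-4,0,0,-10.1]]]' 0 20
python3 -c "from h import *;st()"
```

```text
(9, array([313.3, 229.1]), np.float64(20.4), np.float64(-8.4))
t 0.1 eef [ 183.3 -491.8  303.4] xyaw 20.4 r 597.6 phi 239.1 F [0.9 0.  0.7] q [-1.44  0.31  1.5  -0.    1.33 -0.22]
time_s: 1.77
eef_pos: [520.5, 72.5, 203.8]
ee_rot: [0.0, 0.966, -0.259, -0.0]
force: [0.8, -1.3, -0.6]
grip_width: -0.001
grip_force: 0.0
t 1.77 eef [520.5  72.5 203.8] xyaw -30.1 r 59.8 phi 59.9 F [ 0.8 -1.3 -0.6] q [-0.08  0.42  1.63 -0.    1.1   2.01]
```

```bash
python3 -m creep '[[[0,0,-1,0,0,0],[0,0,-2,0,0,0],[0,0,-3,0,0,0],[0,0,-3,0,0,0],[0,0,-3,0,0,0]]]'
python3 - <<'E'
from h import *
st()
w=ctrl.capture("wrist");b=ctrl.capture("side")
s=cv2.resize(b["image"][200:275,265:365],None,fx=4,fy=4,interpolation=cv2.INTER_CUBIC)
o=np.zeros((480,800,3),np.uint8);o[:300,400:]=s;o[:300,:400]=cv2.resize(w["image"],(400,300))
cv2.imwrite("pics/w1.png",o[:300,:,::-1])
E
```

```text
time_s: 2.18
eef_pos: [520.5, 72.1, 129.0]
ee_rot: [0.0, 0.966, -0.26, -0.001]
force: [0.5, -0.1, -0.3]
grip_width: -0.006
grip_force: 0.0
t 2.18 eef [520.5  72.1 129. ] xyaw -30.1 r 59.5 phi 59.7 F [ 0.5 -0.1 -0.3] q [-0.09  0.52  1.69 -0.    0.93  2.01]
```

View pics/w1.png

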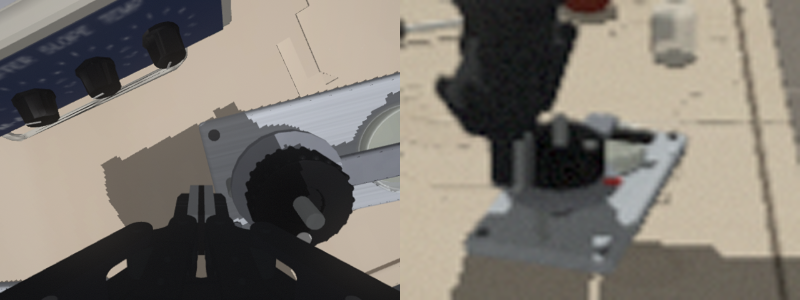

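The wrist view shows the shut fingers at about (200,200), beside the ring at (300,195), with a gap of about 15 mm and nothing between. I'll close in.

```bash
python3 -m creep '[[[-0.1,-0.17,0,0,0,0],[-0.2,-0.35,0,0,0,0],[-0.26,-0.45,0,0,0,0],[-0.26,-0.45,0,0,0,0]]]' >/dev/null;  python3 -c "from h import *;st()"
python3 -m creep '[[[-0.02,-0.035,0,0,0,0],[-0.04,-0.07,0,0,0,0],[-0.04,-0.07,0,0,0,0]]]' >/dev/null;  python3 -c "from h import *;st()"
```

```text
t 2.62 eef [514.2  61.2 129.4] xyaw -30.1 r 46.8 phi 59.6 F [-0.9  0.3 -0.4] q [-0.11  0.51  1.72 -0.    0.92  1.99]
t 2.87 eef [513.3  60.  128.9] xyaw -30.1 r 45.4 phi 59.8 F [0.1 0.1 0.3] q [-0.11  0.51  1.72 -0.    0.91  1.98]
```

```bash
for i in 1 2; do python3 -m creep '[[[-0.02,-0.035,0,0,0,0],[-0.04,-0.07,0,0,0,0],[-0.04,-0.07,0,0,0,0]]]' >/dev/null;  python3 -c "from h import *;st()"; done
```

```text
t 3.12 eef [512.4  58.3 128.9] xyaw -30.1 r 43.4 phi 59.8 F [ 0.7 -0.1  0.1] q [-0.11  0.5   1.73  0.    0.91  1.98]
t 3.37 eef [511.8  57.5 129. ] xyaw -30.1 r 42.4 phi 59.8 F [ 4.5  9.8 -1.1] q [-0.12  0.5   1.73  0.    0.91  1.98]
```

Contact is at r≈42.6 with 11 N at about 1.1 mm of compliance. I'll work out the arc offsets for a commanded radius of 41.3 mm, then type the rows.

```bash
cat > arc.py <<'E'
import numpy as np,sys
r,f0=float(sys.argv[1])/25,float(sys.argv[2]);n=int(sys.argv[3]);s=float(sys.argv[4])
f=np.radians(f0+s*np.arange(1,n+1));o=np.radians(f0)
for i,a in enumerate(f):print(f"[{r*(np.cos(a)-np.cos(o)):.2f},{r*(np.sin(a)-np.sin(o)):.2f},0,0,0,{s*(i+1)/5:g}]",end=",")
print()
E
for f in 60 100 140 180 220 260; do python3 arc.py 41.3 $f 8 5; done
```

```text
[-0.13,0.07,0,0,0,1],[-0.26,0.12,0,0,0,2],[-0.40,0.17,0,0,0,3],[-0.54,0.20,0,0,0,4],[-0.68,0.22,0,0,0,5],[-0.83,0.22,0,0,0,6],[-0.97,0.22,0,0,0,7],[-1.11,0.20,0,0,0,8],
[-0.14,-0.03,0,0,0,1],[-0.28,-0.07,0,0,0,2],[-0.41,-0.13,0,0,0,3],[-0.54,-0.20,0,0,0,4],[-0.66,-0.27,0,0,0,5],[-0.78,-0.36,0,0,0,6],[-0.88,-0.46,0,0,0,7],[-0.98,-0.57,0,0,0,8],
[-0.09,-0.11,0,0,0,1],[-0.17,-0.24,0,0,0,2],[-0.23,-0.36,0,0,0,3],[-0.29,-0.50,0,0,0,4],[-0.33,-0.63,0,0,0,5],[-0.36,-0.78,0,0,0,6],[-0.38,-0.92,0,0,0,7],[-0.39,-1.06,0,0,0,8],
[0.01,-0.14,0,0,0,1],[0.03,-0.29,0,0,0,2],[0.06,-0.43,0,0,0,3],[0.10,-0.57,0,0,0,4],[0.15,-0.70,0,0,0,5],[0.22,-0.83,0,0,0,6],[0.30,-0.95,0,0,0,7],[0.39,-1.06,0,0,0,8],
[0.10,-0.11,0,0,0,1],[0.20,-0.20,0,0,0,2],[0.32,-0.29,0,0,0,3],[0.44,-0.37,0,0,0,4],[0.57,-0.44,0,0,0,5],[0.70,-0.49,0,0,0,6],[0.84,-0.53,0,0,0,7],[0.98,-0.57,0,0,0,8],
[0.14,-0.02,0,0,0,1],[0.29,-0.03,0,0,0,2],[0.43,-0.02,0,0,0,3],[0.57,-0.00,0,0,0,4],[0.71,0.03,0,0,0,5],[0.85,0.07,0,0,0,6],[0.99,0.13,0,0,0,7],[1.11,0.20,0,0,0,8],
```

```bash
python3 -m creep '[[[-0.13,0.07,0,0,0,1],[-0.26,0.12,0,0,0,2],[-0.40,0.17,0,0,0,3],[-0.54,0.20,0,0,0,4],[-0.68,0.22,0,0,0,5],[-0.83,0.22,0,0,0,6],[-0.97,0.22,0,0,0,7],[-1.11,0.20,0,0,0,8]]]' >/dev/null; python3 - <<'E'
from h import *
st();a=ctrl.capture("top");print(dot(a,68.5));w=ctrl.capture("wrist")
o=np.zeros((300,800,3),np.uint8);o[:,:400]=cv2.resize(w["image"],(400,300));o[:,400:]=cv2.resize(a["image"][185:260,270:370],(400,300),interpolation=cv2.INTER_CUBIC)
cv2.imwrite("pics/w2.png",o[:,:,::-1])
E
```

```text
t 4.03 eef [483.6  62.  129.2] xyaw 10.2 r 41.8 phi 99.5 F [0.7 3.8 2. ] q [-0.11  0.45  1.81  0.    0.88  1.28]
None
```

View pics/w2.png

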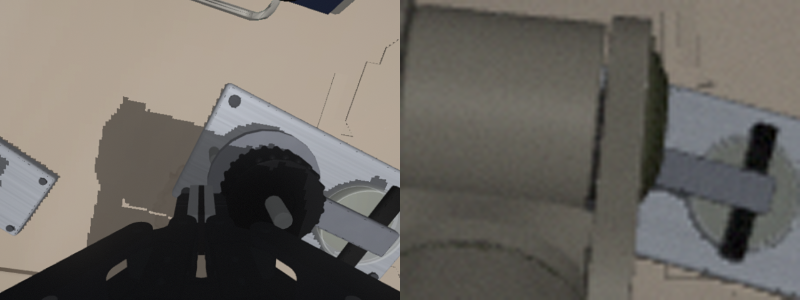

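The wrist view shows the fingers at (195,200) against the ring at (270,190). The top view is blocked by the wrist. There is about 1.3 N of tangential resistance, so the ring is being driven. The fall in press force puts the centre about 1 mm further out in x, so I'll recompute with (491.5, 20.8).

```bash
cat > arc.py <<'E'
import numpy as np,sys
# cx cy r  commanded-x commanded-y  phi0 n step
cx,cy,r,x,y,f0,n,s=map(float,sys.argv[1:])
for i in range(1,int(n)+1):
    a=np.radians(f0+s*i);print(f"[{(cx+r*np.cos(a)-x)/25:.2f},{(cy+r*np.sin(a)-y)/25:.2f},0,0,0,{s*i/5:g}]",end=",")
print()
E
sed -i 's/C=np.array(\[490.5/C=np.array([491.5/' h.py
python3 arc.py 491.5 20.8 41.1 483.65 61.45 100 8 5
```

```text
[-0.11,-0.04,0,0,0,1],[-0.25,-0.08,0,0,0,2],[-0.38,-0.14,0,0,0,3],[-0.51,-0.20,0,0,0,4],[-0.63,-0.28,0,0,0,5],[-0.74,-0.37,0,0,0,6],[-0.85,-0.46,0,0,0,7],[-0.95,-0.57,0,0,0,8],
```

```bash
python3 -m creep '[[[-0.11,-0.04,0,0,0,1],[-0.25,-0.08,0,0,0,2],[-0.38,-0.14,0,0,0,3],[-0.51,-0.20,0,0,0,4],[-0.63,-0.28,0,0,0,5],[-0.74,-0.37,0,0,0,6],[-0.85,-0.46,0,0,0,7],[-0.95,-0.57,0,0,0,8]]]' >/dev/null; python3 -c "from h import *;st()"
python3 arc.py 491.5 20.8 41.1 459.9 47.2 140 8 5
```

```text
t 4.8 eef [459.8  47.4 129.1] xyaw 50.0 r 41.4 phi 140.0 F [-1.8  2.6  4.7] q [-0.15  0.41  1.88  0.    0.85  0.55]
[-0.08,-0.11,0,0,0,1],[-0.16,-0.23,0,0,0,2],[-0.23,-0.36,0,0,0,3],[-0.28,-0.49,0,0,0,4],[-0.32,-0.63,0,0,0,5],[-0.36,-0.77,0,0,0,6],[-0.37,-0.91,0,0,0,7],[-0.38,-1.06,0,0,0,8],
```

```bash
python3 -m creep '[[[-0.07,-0.12,0.01,0,0,1],[-0.15,-0.24,0.02,0,0,2],[-0.22,-0.36,0.03,0,0,3],[-0.27,-0.49,0.03,0,0,4],[-0.31,-0.63,0.03,0,0,5],[-0.35,-0.77,0.04,0,0,6],[-0.36,-0.91,0.04,0,0,7],[-0.37,-1.06,0.04,0,0,8]]]' >/dev/null; python3 -c "from h import *;st()"
python3 arc.py 491.5 20.8 40.9 450.65 20.7 180 8 5
```

```text
t 5.47 eef [450.3  20.6 129.8] xyaw 90.0 r 41.2 phi 180.2 F [-1.   0.9  0.5] q [-0.22  0.39  1.91 -0.    0.84 -0.22]
[0.00,-0.14,0,0,0,1],[0.02,-0.28,0,0,0,2],[0.05,-0.42,0,0,0,3],[0.10,-0.56,0,0,0,4],[0.15,-0.69,0,0,0,5],[0.22,-0.81,0,0,0,6],[0.29,-0.93,0,0,0,7],[0.38,-1.05,0,0,0,8],
```

```bash
python3 - <<'E'
import numpy as np
P=np.array([(511.8,57.5),(483.6,62.0),(459.8,47.4),(450.3,20.6)])
A=np.c_[2*P,np.ones(4)];s,res,_,_=np.linalg.lstsq(A,(P**2).sum(1),rcond=None)
print(s[:2],np.sqrt(s[2]+s[:2]@s[:2]),np.hypot(*(P-s[:2]).T))
E
python3 -m creep '[[[0.02,0,0,0,0,0],[0.04,0,0,0,0,0],[0.04,0,0,0,0,0]]]' >/dev/null; python3 -c "from h import *;st()"
```

```text
[491.80136661  21.23795781] 41.45780347947662 [41.4111222  41.57891892 41.33448823 41.50626966]
t 5.72 eef [450.9  20.8 129.6] xyaw 89.7 r 40.6 phi 179.9 F [-5.1 -1.3  2.4] q [-0.21  0.39  1.91 -0.    0.84 -0.21]
```

```bash
python3 arc.py 491.9 21 40.3 451.65 20.7 180 16 5; sed -i 's/491.5,20.8/491.9,21.0/' h.py
```

```text
[0.00,-0.13,0,0,0,1],[0.02,-0.27,0,0,0,2],[0.05,-0.41,0,0,0,3],[0.10,-0.54,0,0,0,4],[0.15,-0.67,0,0,0,5],[0.21,-0.79,0,0,0,6],[0.29,-0.91,0,0,0,7],[0.38,-1.02,0,0,0,8],[0.47,-1.13,0,0,0,9],[0.57,-1.22,0,0,0,10],[0.69,-1.31,0,0,0,11],[0.80,-1.38,0,0,0,12],[0.93,-1.45,0,0,0,13],[1.06,-1.50,0,0,0,14],[1.19,-1.55,0,0,0,15],[1.33,-1.58,0,0,0,16],
```

```bash
python3 -m creep '[[[0.00,-0.13,0,0,0,1],[0.02,-0.27,0.01,0,0,2],[0.05,-0.41,0.01,0,0,3],[0.10,-0.54,0.01,0,0,4],[0.15,-0.67,0.02,0,0,5],[0.21,-0.79,0.02,0,0,6],[0.29,-0.91,0.02,0,0,7],[0.38,-1.02,0.02,0,0,8]]]' >/dev/null; python3 - <<'E'
from h import *
st();w=ctrl.capture("wrist");a=ctrl.capture("top");print(dot(a,70))
o=np.zeros((300,800,3),np.uint8);o[:,:400]=cv2.resize(w["image"],(400,300));o[:,400:]=cv2.resize(a["image"][185:260,270:370],(400,300),interpolation=cv2.INTER_CUBIC)
cv2.imwrite("pics/w3.png",o[:,:,::-1])
E
python3 arc.py 491.9 21 40.3 461.15 -4.8 220 16 5
```

```text
t 6.38 eef [460.3  -4.9 130. ] xyaw 130.0 r 40.9 phi 219.3 F [-7.3 -4.7  1.8] q [-0.27  0.41  1.89 -0.    0.85 -0.96]
None
[0.09,-0.11,0,0,0,1],[0.19,-0.20,0,0,0,2],[0.31,-0.29,0,0,0,3],[0.42,-0.36,0,0,0,4],[0.55,-0.43,0,0,0,5],[0.68,-0.48,0,0,0,6],[0.81,-0.53,0,0,0,7],[0.95,-0.56,0,0,0,8],[1.09,-0.57,0,0,0,9],[1.23,-0.58,0,0,0,10],[1.37,-0.57,0,0,0,11],[1.51,-0.56,0,0,0,12],[1.65,-0.53,0,0,0,13],[1.78,-0.48,0,0,0,14],[1.91,-0.43,0,0,0,15],[2.04,-0.36,0,0,0,16],
```

View pics/w3.png

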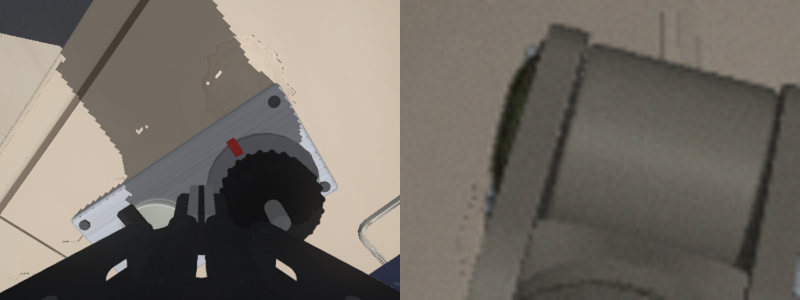

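The wrist view shows the ring at (270,190) with the red pointer at (235,147) on the collar. The dot stays hidden below the view, as it would if it rides round with the tool. The press force is good at about 9 N, so I'll continue to φ=300.

```bash
python3 -m creep '[[[0.09,-0.11,0,0,0,1],[0.19,-0.20,0,0,0,2],[0.31,-0.29,0.01,0,0,3],[0.42,-0.36,0.01,0,0,4],[0.55,-0.43,0.01,0,0,5],[0.68,-0.48,0.02,0,0,6],[0.81,-0.53,0.02,0,0,7],[0.95,-0.56,0.02,0,0,8]]]' >/dev/null; python3 -c "from h import *;st()"
python3 -m creep '[[[0.14,-0.01,0,0,0,1],[0.28,-0.02,0,0,0,2],[0.42,-0.01,0.01,0,0,3],[0.56,0.00,0.01,0,0,4],[0.70,0.03,0.01,0,0,5],[0.83,0.08,0.02,0,0,6],[0.96,0.13,0.02,0,0,7],[1.09,0.20,0.02,0,0,8]]]' >/dev/null; python3 -c "from h import *;st()"
```

```text
t 7.15 eef [484.9 -19.5 130.6] xyaw 170.0 r 41.1 phi 260.1 F [-3.7 -6.  -1.5] q [-0.28  0.45  1.81 -0.    0.88 -1.68]
t 7.82 eef [513.  -14.5 131.6] xyaw -150.1 r 41.3 phi 300.8 F [ 2.4 -5.7 -0.3] q [-0.26  0.49  1.73 -0.    0.91 -2.35]
```

```bash
python3 -m creep '[[[0.2,-0.35,0,0,0,0],[0.4,-0.8,0.4,0,0,-1],[0.4,-1.8,1,0,0,-2.4],[0.2,-3,2,0,0,-3.8],[0,-4.5,2,0,0,-5.2],[0,-4.5,2,0,0,-6.6],[0,-4.5,2,0,0,-8],[0,-4.5,2,0,0,-9.4],[0,-4.5,2,0,0,-10.8],[0,-4.5,2,0,0,-12.2],[0,-4.5,2,0,0,-13.6],[0,-4.5,2,0,0,-15],[0,-4.5,2,0,0,-16.4],[0,-4.5,2,0,0,-17.8],[0,-4.5,2,0,0,-19.2],[0,-4.5,2,0,0,-20.6],[0,-4.5,2,0,0,-22],[0,-4.5,2,0,0,-23],[0,-4.5,2,0,0,-24]]]' >/dev/null; python3 - <<'E'
from h import *
st();a=ctrl.capture("top");print(dot(a,70))
cv2.imwrite("pics/t4.png",cv2.resize(a["image"][185:260,280:380],(600,450),interpolation=cv2.INTER_CUBIC)[:,:,::-1])
E
```

```text
t 9.4 eef [ 512.3 -126.7  181.4] xyaw 89.3 r 149.1 phi 277.9 F [-0.3 -0.5 -0. ] q [-0.46  0.45  1.65  0.    1.05 -0.45]
(11, array([312.5, 211.4]), np.float64(20.7), np.float64(-137.1))
```

View pics/t4.png

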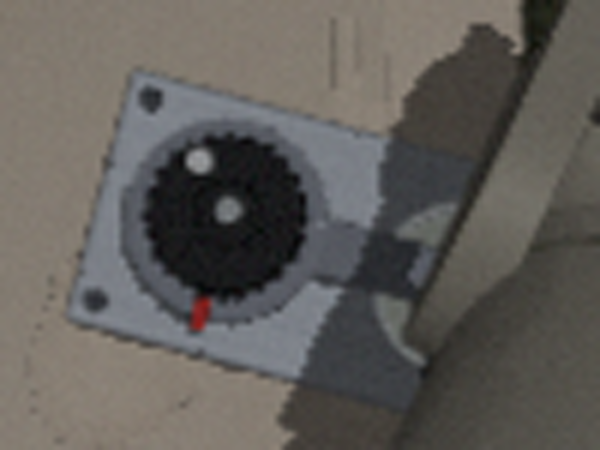

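The dot is now at crop (199,160), so the ring has gone about 228° round and nothing else has moved. Next is stroke 2: swing back over to φ=60 at height.

```bash
sed -i 's/p=onz(c,u,v,z)\[:2\]-C;/p=onz(c,u,v,z)[:2]-np.array([490.5,20.9]);/' h.py
python3 -m creep '[[[0.1,1.6,0,0,0,-1.4],[0.1,3.2,0,0,0,-2.8],[0.1,4.8,0,0,0,-4.2],[0.1,6.4,0,0,0,-5.6],[0.1,7.5,0,0,0,-7],[0.1,7.5,0,0,0,-8.4],[0.1,7.5,0,0,0,-9.8],[0.1,7.5,0,0,0,-11.2],[0.1,7.5,0,0,0,-12.6],[0.1,7.5,0,0,0,-14],[0.1,7.5,0,0,0,-15.4],[0.1,7.5,0,0,0,-16.8],[0.1,7.5,0,0,0,-18.2],[0.1,7.5,0,0,0,-19.6],[0.1,7.5,0,0,0,-21],[0.1,7.5,0,0,0,-22.4],[0.1,7.5,0,0,0,-24],[0.1,7.5,0,0,0,-24]]]' >/dev/null; python3 -c "from h import *;st()"
python3 -m creep '[[[0,0,-1,0,0,0],[0,0,-2,0,0,0],[0,0,-2,0,0,0],[-0.06,-0.1,-2,0,0,0],[-0.12,-0.2,-2,0,0,0],[-0.12,-0.2,-2,0,0,0]]]' >/dev/null; python3 -c "from h import *;st()"
for f in "511.65 56.2 60 16" ; do python3 arc.py 491.9 21 40.3 $f 5; done
python3 arc.py 491.9 21 40.3 484.9 60.7 100 16 5
```

```text
t 10.95 eef [514.9  61.  181.4] xyaw -30.6 r 46.1 phi 60.1 F [ 0.3  0.1 -0.4] q [-0.11  0.43  1.68  0.    1.04  2.  ]
t 11.45 eef [512.5  56.4 133. ] xyaw -30.2 r 40.9 phi 59.8 F [ 3.2  3.9 -0.8] q [-0.12  0.5   1.73  0.    0.92  1.98]
[-0.11,0.05,0,0,0,1],[-0.24,0.11,0,0,0,2],[-0.37,0.15,0,0,0,3],[-0.51,0.18,0,0,0,4],[-0.65,0.20,0,0,0,5],[-0.79,0.20,0,0,0,6],[-0.93,0.20,0,0,0,7],[-1.07,0.18,0,0,0,8],[-1.21,0.15,0,0,0,9],[-1.34,0.11,0,0,0,10],[-1.47,0.05,0,0,0,11],[-1.60,-0.01,0,0,0,12],[-1.71,-0.09,0,0,0,13],[-1.83,-0.17,0,0,0,14],[-1.93,-0.27,0,0,0,15],[-2.02,-0.37,0,0,0,16],
[-0.14,-0.03,0,0,0,1],[-0.27,-0.07,0,0,0,2],[-0.40,-0.13,0,0,0,3],[-0.53,-0.19,0,0,0,4],[-0.64,-0.27,0,0,0,5],[-0.76,-0.35,0,0,0,6],[-0.86,-0.45,0,0,0,7],[-0.95,-0.55,0,0,0,8],[-1.04,-0.66,0,0,0,9],[-1.12,-0.78,0,0,0,10],[-1.18,-0.91,0,0,0,11],[-1.23,-1.04,0,0,0,12],[-1.28,-1.17,0,0,0,13],[-1.31,-1.31,0,0,0,14],[-1.33,-1.45,0,0,0,15],[-1.33,-1.59,0,0,0,16],
```

```bash
python3 -m creep '[[[-0.11,0.05,0,0,0,1],[-0.24,0.11,0,0,0,2],[-0.37,0.15,0,0,0,3],[-0.51,0.18,0.01,0,0,4],[-0.65,0.20,0.01,0,0,5],[-0.79,0.20,0.01,0,0,6],[-0.93,0.20,0.02,0,0,7],[-1.07,0.18,0.02,0,0,8],[-1.21,0.15,0.02,0,0,9],[-1.34,0.11,0.02,0,0,10],[-1.47,0.05,0.02,0,0,11],[-1.60,-0.01,0.03,0,0,12],[-1.71,-0.09,0.03,0,0,13],[-1.83,-0.17,0.03,0,0,14],[-1.93,-0.27,0.03,0,0,15],[-2.02,-0.37,0.03,0,0,16]]]' >/dev/null; python3 -c "from h import *;st()"
python3 arc.py 491.9 21 40.3 461.15 46.95 140 16 5
```

```text
t 12.78 eef [461.1  47.2 133.7] xyaw 50.1 r 40.4 phi 139.7 F [-2.4  4.6  3.4] q [-0.15  0.4   1.88  0.    0.86  0.54]
[-0.09,-0.11,0,0,0,1],[-0.17,-0.23,0,0,0,2],[-0.23,-0.36,0,0,0,3],[-0.28,-0.49,0,0,0,4],[-0.33,-0.62,0,0,0,5],[-0.36,-0.76,0,0,0,6],[-0.38,-0.90,0,0,0,7],[-0.38,-1.04,0,0,0,8],[-0.38,-1.18,0,0,0,9],[-0.36,-1.32,0,0,0,10],[-0.33,-1.46,0,0,0,11],[-0.28,-1.59,0,0,0,12],[-0.23,-1.72,0,0,0,13],[-0.17,-1.84,0,0,0,14],[-0.09,-1.96,0,0,0,15],[-0.00,-2.07,0,0,0,16],
```

```bash
python3 -m creep '[[[-0.09,-0.11,0,0,0,1],[-0.17,-0.23,0,0,0,2],[-0.23,-0.36,0,0,0,3],[-0.28,-0.49,0,0,0,4],[-0.33,-0.62,0,0,0,5],[-0.36,-0.76,0,0,0,6],[-0.38,-0.90,0,0,0,7],[-0.38,-1.04,0,0,0,8],[-0.38,-1.18,0,0,0,9],[-0.36,-1.32,0,0,0,10],[-0.33,-1.46,0,0,0,11],[-0.28,-1.59,0,0,0,12],[-0.23,-1.72,0,0,0,13],[-0.17,-1.84,0,0,0,14],[-0.09,-1.96,0,0,0,15],[0,-2.07,0,0,0,16]]]' >/dev/null; python3 -c "from h import *;st()"
python3 -m creep '[[[0.10,-0.09,0,0,0,1],[0.20,-0.18,0,0,0,2],[0.31,-0.27,0,0,0,3],[0.42,-0.34,0,0,0,4],[0.55,-0.41,0,0,0,5],[0.68,-0.46,0,0,0,6],[0.81,-0.51,0,0,0,7],[0.95,-0.54,0,0,0,8],[1.09,-0.55,0,0,0,9],[1.23,-0.56,0,0,0,10],[1.37,-0.55,0,0,0,11],[1.51,-0.54,0,0,0,12],[1.65,-0.51,0,0,0,13],[1.78,-0.46,0,0,0,14],[1.91,-0.41,0,0,0,15],[2.04,-0.34,0,0,0,16]]]' >/dev/null; python3 -c "from h import *;st()"
```

```text
t 14.12 eef [461.4  -5.4 133.9] xyaw 130.2 r 40.3 phi 220.8 F [-4.4 -2.   4. ] q [-0.27  0.4   1.88 -0.    0.86 -0.97]
t 15.45 eef [513.2 -14.1 134.3] xyaw -149.9 r 41.1 phi 301.2 F [-0.  -3.5  2.5] q [-0.26  0.49  1.73 -0.    0.92 -2.35]
```

```bash
python3 -m creep '[[[0.2,-0.35,0,0,0,0],[0.4,-0.8,0.4,0,0,-1],[0.4,-1.8,1,0,0,-2.4],[0.2,-3,2,0,0,-3.8],[0,-4.5,2,0,0,-5.2],[0,-4.5,2,0,0,-6.6],[0,-4.5,2,0,0,-8],[0,-4.5,2,0,0,-9.4],[0,-4.5,2,0,0,-10.8],[0,-4.5,2,0,0,-12.2],[0,-4.5,2,0,0,-13.6],[0,-4.5,2,0,0,-15],[0,-4.5,2,0,0,-16.4],[0,-4.5,2,0,0,-17.8],[0,-4.5,2,0,0,-19.2],[0,-4.5,2,0,0,-20.6],[0,-4.5,2,0,0,-22],[0,-4.5,2,0,0,-23],[0,-4.5,2,0,0,-24]]]' >/dev/null; python3 - <<'E'
from h import *
import pickle
st();a=ctrl.capture("top");print(dot(a,72));print(dot(pickle.load(open("c0.pkl","rb"))[0],68))
E
```

```text
t 17.03 eef [ 512.3 -126.6  183.3] xyaw 89.5 r 149.0 phi 277.9 F [-0.2 -0.7  0.2] q [-0.46  0.45  1.65  0.    1.05 -0.46]
(11, array([327.4, 220.5]), np.float64(22.3), np.float64(104.0))
(9, array([313.3, 229.1]), np.float64(20.4), np.float64(-8.2))
```

The ring is at 360+104°, so 256° is left. Stroke 3 follows the same path, 240°, and then I'll look and trim.

```bash

python3 -m creep '[[[0.1,1.6,0,0,0,-1.4],[0.1,3.2,0,0,0,-2.8],[0.1,4.8,0,0,0,-4.2],[0.1,6.4,0,0,0,-5.6],[0.1,7.5,0,0,0,-7],[0.1,7.5,0,0,0,-8.4],[0.1,7.5,0,0,0,-9.8],[0.1,7.5,0,0,0,-11.2],[0.1,7.5,0,0,0,-12.6],[0.1,7.5,0,0,0,-14],[0.1,7.5,0,0,0,-15.4],[0.1,7.5,0,0,0,-16.8],[0.1,7.5,0,0,0,-18.2],[0.1,7.5,0,0,0,-19.6],[0.1,7.5,0,0,0,-21],[0.1,7.5,0,0,0,-22.4],[0.1,7.5,0,0,0,-24],[0.1,7.5,0,0,0,-24]]]' >/dev/null
python3 -m creep '[[[0,0,-1,0,0,0],[0,0,-2,0,0,0],[0,0,-2,0,0,0],[-0.06,-0.11,-2,0,0,0],[-0.12,-0.22,-2,0,0,0],[-0.12,-0.22,-2,0,0,0]]]' >/dev/null; python3 -c "from h import *;st()"
python3 -m creep '[[[-0.11,0.05,0,0,0,1],[-0.24,0.11,0,0,0,2],[-0.37,0.15,0,0,0,3],[-0.51,0.18,0.01,0,0,4],[-0.65,0.20,0.01,0,0,5],[-0.79,0.20,0.01,0,0,6],[-0.93,0.20,0.02,0,0,7],[-1.07,0.18,0.02,0,0,8],[-1.21,0.15,0.02,0,0,9],[-1.34,0.11,0.02,0,0,10],[-1.47,0.05,0.02,0,0,11],[-1.60,-0.01,0.03,0,0,12],[-1.71,-0.09,0.03,0,0,13],[-1.83,-0.17,0.03,0,0,14],[-1.93,-0.27,0.03,0,0,15],[-2.02,-0.37,0.03,0,0,16]]]' >/dev/null; python3 -c "from h import *;st()"
```

```text
t 19.08 eef [512.7  56.5 134.1] xyaw -30.1 r 41.2 phi 59.7 F [ 2.8  6.6 -1.9] q [-0.12  0.49  1.72  0.    0.92  1.98]
t 20.42 eef [460.8  47.3 134.5] xyaw 50.2 r 40.7 phi 139.8 F [-4.2  5.6  4.2] q [-0.15  0.4   1.88  0.    0.86  0.54]
```

```bash
python3 -m creep '[[[-0.09,-0.11,0,0,0,1],[-0.17,-0.23,0,0,0,2],[-0.23,-0.36,0,0,0,3],[-0.28,-0.49,0,0,0,4],[-0.33,-0.62,0,0,0,5],[-0.36,-0.76,0,0,0,6],[-0.38,-0.90,0,0,0,7],[-0.38,-1.04,0,0,0,8],[-0.38,-1.18,0,0,0,9],[-0.36,-1.32,0,0,0,10],[-0.33,-1.46,0,0,0,11],[-0.28,-1.59,0,0,0,12],[-0.23,-1.72,0,0,0,13],[-0.17,-1.84,0,0,0,14],[-0.09,-1.96,0,0,0,15],[0,-2.07,0,0,0,16]]]' >/dev/null; python3 -c "from h import *;st()"
python3 -m creep '[[[0.10,-0.09,0,0,0,1],[0.20,-0.18,0,0,0,2],[0.31,-0.27,0,0,0,3],[0.42,-0.34,0,0,0,4],[0.55,-0.41,0,0,0,5],[0.68,-0.46,0,0,0,6],[0.81,-0.51,0,0,0,7],[0.95,-0.54,0,0,0,8],[1.09,-0.55,0,0,0,9],[1.23,-0.56,0,0,0,10],[1.37,-0.55,0,0,0,11],[1.51,-0.54,0,0,0,12],[1.65,-0.51,0,0,0,13],[1.78,-0.46,0,0,0,14],[1.91,-0.41,0,0,0,15],[2.04,-0.34,0,0,0,16]]]' >/dev/null; python3 -c "from h import *;st()"
python3 -m creep '[[[0.2,-0.35,0,0,0,0],[0.4,-0.8,0.4,0,0,-1],[0.4,-1.8,1,0,0,-2.4],[0.2,-3,2,0,0,-3.8],[0,-4.5,2,0,0,-5.2],[0,-4.5,2,0,0,-6.6],[0,-4.5,2,0,0,-8],[0,-4.5,2,0,0,-9.4],[0,-4.5,2,0,0,-10.8],[0,-4.5,2,0,0,-12.2],[0,-4.5,2,0,0,-13.6],[0,-4.5,2,0,0,-15],[0,-4.5,2,0,0,-16.4],[0,-4.5,2,0,0,-17.8],[0,-4.5,2,0,0,-19.2],[0,-4.5,2,0,0,-20.6],[0,-4.5,2,0,0,-22],[0,-4.5,2,0,0,-23],[0,-4.5,2,0,0,-24]]]' >/dev/null; python3 - <<'E'
from h import *
st();a=ctrl.capture("top");print(dot(a,74))
cv2.imwrite("pics/t5.png",cv2.resize(a["image"][185:260,280:380],(600,450),interpolation=cv2.INTER_CUBIC)[:,:,::-1])
E
```

```text
t 21.75 eef [461.2  -5.6 134.9] xyaw 130.2 r 40.6 phi 220.9 F [-6.2 -2.9  6.2] q [-0.27  0.4   1.88 -0.    0.86 -0.97]
t 23.08 eef [513.4 -14.3 135.5] xyaw -149.8 r 41.3 phi 301.3 F [-0.3 -3.   3.8] q [-0.26  0.49  1.73 -0.    0.92 -2.35]
t 24.67 eef [ 512.3 -126.6  184.1] xyaw 89.5 r 149.0 phi 277.8 F [ 0.1 -0.2  0.5] q [-0.46  0.44  1.65 -0.    1.05 -0.46]
(9, array([312., 228.]), np.float64(20.0), np.float64(-18.0))
```

View pics/t5.png

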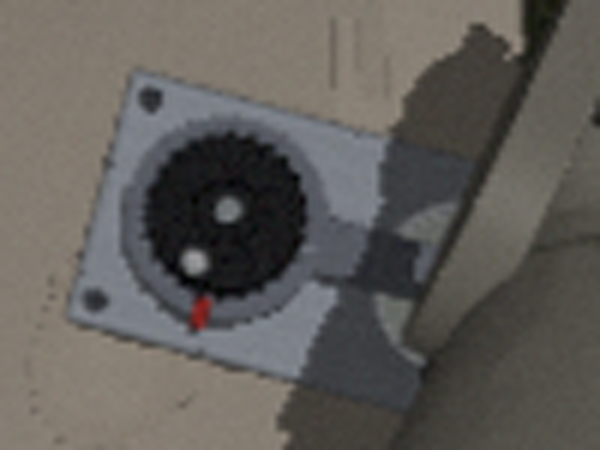

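The dot is at crop (195,262) and the pointer at (202,313). The dot sits 18° short of the pointer, allowing for the fitted centre. I'll trim with a short 18° stroke from φ=180, which the tool already faces.

```bash

python3 -m creep '[[[-0.7,1.5,0,0,0,0],[-1.4,2.9,0,0,0,0],[-2.1,4.4,0,0,0,0],[-2.73,5.87,0,0,0,0],[-2.73,5.87,0,0,0,0],[-2.73,5.87,0,0,0,0],[-2.73,5.87,-1,0,0,0],[-2.73,5.87,-2,0,0,0],[-2.73,5.87,-2,0,0,0],[-2.73,5.87,-2,0,0,0],[-2.6,5.87,-2,0,0,0],[-2.5,5.87,-2,0,0,0],[-2.42,5.87,-2,0,0,0],[-2.42,5.87,-2,0,0,0]]]' >/dev/null; python3 -c "from h import *;st()"
python3 -m creep '[[[0,-0.08,0,0,0,0.6],[0.01,-0.17,0,0,0,1.2],[0.02,-0.25,0,0,0,1.8],[0.04,-0.34,0,0,0,2.4],[0.05,-0.42,0,0,0,3],[0.08,-0.50,0,0,0,3.6],[0.08,-0.50,0,0,0,3.6],[0.08,-0.50,0,0,0,3.6]]]' >/dev/null; python3 -c "from h import *;st()"
python3 -m creep '[[[-0.3,-0.1,0,0,0,0],[-0.8,-0.3,0,0,0,0],[-1.2,-1,1,0,0,0],[-1,-2.5,2,0,0,0],[-0.5,-4,3,0,0,0],[0.5,-5.5,3,0,0,0],[0.5,-5.5,3,0,0,0],[0.5,-5.5,3,0,0,0]]]' >/dev/null; python3 - <<'E'
from h import *
st();a=ctrl.capture("top");d=dot(a,74);print(d)
p=onz(a,*d[1],74)[:2]-[491.55,20.1];print("rel",np.hypot(*p),np.degrees(np.arctan2(p[1],p[0]))-164.2)
cv2.imwrite("pics/t6.png",cv2.resize(a["image"][185:260,280:380],(600,450),interpolation=cv2.INTER_CUBIC)[:,:,::-1])
E
```

```text
t 25.88 eef [451.   20.9 133.7] xyaw 90.0 r 40.9 phi 180.1 F [-11.2  -0.4   9. ] q [-0.21  0.38  1.91 -0.    0.85 -0.21]
t 26.55 eef [453.1   8.2 133.9] xyaw 108.0 r 40.9 phi 198.3 F [-9.8 -2.6  8.3] q [-0.24  0.39  1.9  -0.    0.85 -0.55]
t 27.22 eef [ 467.1 -131.4  208.9] xyaw 107.8 r 154.4 phi 260.8 F [-0.4  1.  -0.4] q [-0.52  0.33  1.75 -0.    1.07 -0.83]
(12, array([314.5, 229.5]), np.float64(20.8), np.float64(-0.4))
rel 22.00324272496544 -1.663462833750799
```

View pics/t6.png

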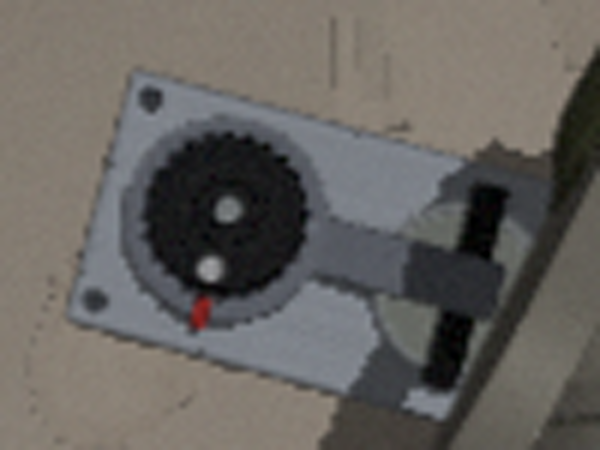

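The dot is at crop (209,268) and the pointer at (202,313), so they're within about 2–4° of each other. I'll take a closer look with the wrist camera from safely above before deciding on a trim.

```bash

python3 -m creep '[[[0.6,1.2,0,0,0,0],[1.2,2.5,0,0,0,0],[1.7,3.8,0,0,0,0],[1.7,3.8,0,0,0,0],[1.7,3.8,0,0,0,0],[1.7,3.8,0,0,0,0]]]' >/dev/null; python3 - <<'E'
from h import *
st();w=ctrl.capture("wrist");im=w["image"];I=im.astype(int)
c=proj(w,[491.6,20.6,74]);print("ring px",c)
uu,vv=np.meshgrid(np.arange(640),np.arange(480))
near=np.hypot(uu-c[0],vv-c[1])<130
red=(I[...,0]>80)&(I[...,1]<.5*I[...,0])&(I[...,2]<.5*I[...,0])&near
print("red",red.sum(),uu[red].mean(),vv[red].mean(),[onz(w,uu[red].mean(),vv[red].mean(),z).round(1) for z in(44,50)])
br=((I.min(2)>95)&near).astype(np.uint8)
n,l,s,ct=cv2.connectedComponentsWithStats(br)
for i in range(1,n):
    if s[i,4]>40:print("bright",s[i],ct[i].round(1),onz(w,*ct[i],74).round(1))
dk=((I.max(2)<45)&near).astype(np.uint8)
cv2.imwrite("pics/w7.png",im[:,:,::-1])
E
```

```text
t 27.77 eef [507.9 -33.2 207.7] xyaw 108.0 r 56.5 phi 286.4 F [ 0.5 -0.9  0.2] q [-0.3   0.38  1.68 -0.    1.09 -0.61]
ring px [324.7580212 157.4999032]
red 224 269.20535714285717 112.50446428571429 [array([456.4,  31.7,  44. ]), array([457.1,  31.8,  50. ])]
bright [  267    28   188   260 15826] [385.2 133.1] [515.6  40.5  74. ]
bright [265  92  21  22 234] [275.9 102.3] [461.8  37.6  74. ]
bright [ 206  114   71  101 2820] [243.3 165.9] [454.8   4.3  74. ]
bright [280 120  19  19 274] [289.1 128.9] [471.1  28.1  74. ]
bright [215 218  43  35 832] [236. 231.] [459.7 -28.9  74. ]
bright [268 243  30  41 749] [285.6 265.8] [489.4 -39.2  74. ]
```

View pics/w7.png

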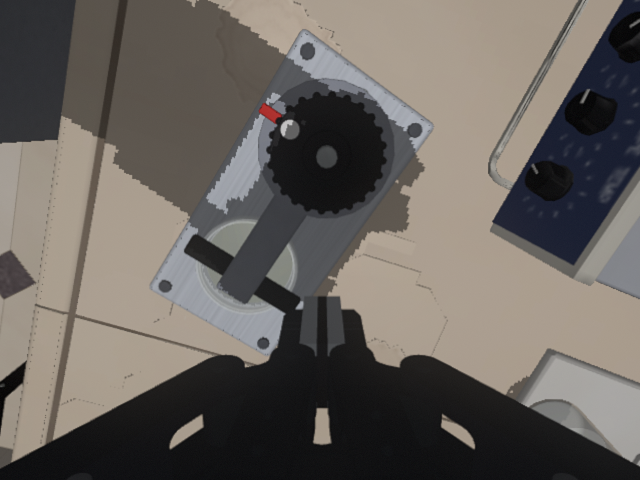

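The wrist view shows the stud top at (326,157), the dot at (289,129) and the pointer at (270,113). I'll compute angles with the stud as the centre.

```bash
python3 - <<'E'
from h import *
w=ctrl.capture("wrist");im=w["image"];I=im.astype(int)
uu,vv=np.meshgrid(np.arange(640),np.arange(480))
m=(np.hypot(uu-326.5,vv-156.5)<20)&(I.min(2)>60)
s=onz(w,uu[m].mean(),vv[m].mean(),84);print("stud",m.sum(),uu[m].mean(),vv[m].mean(),s.round(1))
m=(np.hypot(uu-289,vv-129)<14)&(I.min(2)>85); d=onz(w,uu[m].mean(),vv[m].mean(),74)
red=(np.hypot(uu-270,vv-113)<20)&(I[...,0]>70)&(I[...,1]<.6*I[...,0])
rot=lambda p,c:(np.hypot(*(p-c)[:2]).round(1),np.degrees(np.arctan2(p[1]-c[1],p[0]-c[0])).round(1))
# ring outline circle from dark blob upper half
dk=((I.max(2)<48)&(np.hypot(uu-326,vv-153)<75)).astype(np.uint8)
cn=max(cv2.findContours(dk,cv2.RETR_EXTERNAL,cv2.CHAIN_APPROX_NONE)[0],key=cv2.contourArea)
c2=cv2.minEnclosingCircle(cn);print("ring",c2,onz(w,*c2[0],68).round(1))
for c in (s,np.array(onz(w,*c2[0],68))):
  print("dot",rot(d,c),"pointer",[rot(onz(w,uu[red].mean(),vv[red].mean(),z),c) for z in(44,50)])
# plate edges -> yaw by holes
h=[(307.5,51),(415,130),(165,286),(263,343)]
P=[onz(w,*q,12)[:2] for q in h]
for a,b in((0,2),(1,3)):
  v=P[a]-P[b];print("y axis",np.degrees(np.arctan2(v[1],v[0])).round(1)+90)
print(P)
E
```

```text
stud 318 326.44025157232704 155.18553459119497 [491.9  22.   84. ]
ring ((326.0, 151.0), 61.81433868408203) [491.6  22.7  68. ]
dot (np.float64(21.7), np.float64(163.3)) pointer [(np.float64(36.8), np.float64(164.7)), (np.float64(36.1), np.float64(164.2))]
dot (np.float64(21.2), np.float64(165.0)) pointer [(np.float64(36.3), np.float64(165.7)), (np.float64(35.6), np.float64(165.2))]
y axis 164.0
y axis 163.9
[array([464.86149862,  70.76015213]), array([542.26847577,  48.5471592 ]), array([ 415.11928614, -103.15709704]), array([ 492.23357749, -125.36860981])]
```

The dot is within about 1° of the pointer after two full turns. I'll retreat clear and hand in.

```bash

python3 -m creep '[[[0,0,1,0,0,0],[-0.6,-1.2,2,0,0,0],[-1.2,-2.5,3,0,0,0],[-1.7,-4,3,0,0,0],[-2,-5.5,3,0,0,0],[-2,-5.5,3,0,0,0],[-2,-5.5,3,0,0,0],[-2,-5.5,3,0,0,0]]]' >/dev/null; python3 - <<'E'
from h import *
st();a=ctrl.capture("top");print(dot(a,74));print(ctrl.finish_job())
E
```

```text
t 28.53 eef [ 458.2 -171.5  282.7] xyaw 107.9 r 195.4 phi 260.1 F [-0.3  0.3  0.3] q [-0.6   0.25  1.63  0.    1.25 -0.91]
(12, array([314.5, 229.5]), np.float64(20.8), np.float64(-0.4))
the job is handed in; nothing more can be done
None
```

I loosened the ring two full turns anticlockwise in 28.5 s with one-sided pushes only, the white dot ended within about 1° of the red pointer, and I handed in with the arm clear of everything and the dish still in place.

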